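# Find the loose bolt and hold its cover open

## Task

The coupling nut standing on the worktop has come off one of the three bolts of the mounting rail: first drop it into the open steel dish so that it is not lost, and let go of it. Then tap the bolt heads from above to find the loose one, which sinks and stays down; only after it has sunk, swing that bolt's hinged cover well up (more than 60 degrees) by its tab and finish while still holding it open. Keep the covers of the tight bolts shut, and leave the capped specimen cup standing where it is.

Things in the scene. Friction and masses are not known exactly. Their poses are not given: they have to be found in the camera images.
- rail: aluminium mounting rail fixed to the worktop, a flat closed box 110 (x) x 260 (y) x 45 mm high; origin at the centre of its underside; its x axis points away from the robot across its width, its y axis along its length to the left, so its yaw is that of all bolts and covers. A bench centrifuge some 0.25 m tall stands close behind it (its front panel about 0.62 m ahead of the robot, centred on y = 0): come to the rail from above
- nut_center (a point): centre of the loose steel hexagon coupling nut standing upright on the worktop, 24 mm across flats, 27 mm across corners, 30 mm tall, 60 g; this point is half-way up
- dish: loose open round steel dish, 100 mm across the rim, 45 mm high, wall 3 mm, floor 4 mm, nearly upright sides, 350 g; origin at the centre of its underside
- cup: bystander: capped specimen cup with a white lid, 61 mm wide, 70 mm tall, loose; origin at the centre of its underside; to be left standing where it is
- bolt_left (a joint): how far the left bolt (as the robot sees it; the three stand 85 mm apart) has sunk, m: 0 = up, as at the start. A tight bolt is seated and gives less than 1 mm under a firm tap; the loose one gives way at about 4 N, sinks the full 0.008 and stays down
- bolt_left_top (a point): centre of the top of the left bolt's hexagon head, 19 mm wide, 72 mm above the worktop while it is up, standing 18 mm proud of its cover plate through the cover's window; tapped straight down
- cover_left (a joint): angle of the left bolt's hinged cover, rad: 0 = shut (flat), grows as the end nearest the robot swings up, stop at 1.45; a light spring (about 1 N at the tab) and its weight shut it from any angle when it is let go
- cover_left_grip (a point): centre of the upright tab at the left cover's near end, 12 mm thick (rail's x), 31 mm wide (rail's y), 33 mm tall from z = 53 to 86 mm when shut; moves with the cover. The cover plate behind it is 28 mm wide and 4 mm thick, so fingers closing along the rail's y on the 31 mm straddle it, and the tab can turn between them
- cover_left_hinge (a point): middle of the left cover's hinge axis, which runs along the rail's y, 50 mm above the worktop; when shut the tab's centre lies 72 mm nearer the robot (rail's -x) and 25 mm higher. The bolt's axis is 34 mm nearer the robot than the hinge
- bolt_middle (a joint): how far the middle bolt (as the robot sees it; the three stand 85 mm apart) has sunk, m: 0 = up, as at the start. A tight bolt is seated and gives less than 1 mm under a firm tap; the loose one gives way at about 4 N, sinks the full 0.008 and stays down
- bolt_middle_top (a point): centre of the top of the middle bolt's hexagon head, 19 mm wide, 72 mm above the worktop while it is up, standing 18 mm proud of its cover plate through the cover's window; tapped straight down
- cover_middle (a joint): angle of the middle bolt's hinged cover, rad: 0 = shut (flat), grows as the end nearest the robot swings up, stop at 1.45; a light spring (about 1 N at the tab) and its weight shut it from any angle when it is let go
- cover_middle_grip (a point): centre of the upright tab at the middle cover's near end, 12 mm thick (rail's x), 31 mm wide (rail's y), 33 mm tall from z = 53 to 86 mm when shut; moves with the cover. The cover plate behind it is 28 mm wide and 4 mm thick, so fingers closing along the rail's y on the 31 mm straddle it, and the tab can turn between them
- cover_middle_hinge (a point): middle of the middle cover's hinge axis, which runs along the rail's y, 50 mm above the worktop; when shut the tab's centre lies 72 mm nearer the robot (rail's -x) and 25 mm higher. The bolt's axis is 34 mm nearer the robot than the hinge
- bolt_right (a joint): how far the right bolt (as the robot sees it; the three stand 85 mm apart) has sunk, m: 0 = up, as at the start. A tight bolt is seated and gives less than 1 mm under a firm tap; the loose one gives way at about 4 N, sinks the full 0.008 and stays down
- bolt_right_top (a point): centre of the top of the right bolt's hexagon head, 19 mm wide, 72 mm above the worktop while it is up, standing 18 mm proud of its cover plate through the cover's window; tapped straight down
- cover_right (a joint): angle of the right bolt's hinged cover, rad: 0 = shut (flat), grows as the end nearest the robot swings up, stop at 1.45; a light spring (about 1 N at the tab) and its weight shut it from any angle when it is let go
- cover_right_grip (a point): centre of the upright tab at the right cover's near end, 12 mm thick (rail's x), 31 mm wide (rail's y), 33 mm tall from z = 53 to 86 mm when shut; moves with the cover. The cover plate behind it is 28 mm wide and 4 mm thick, so fingers closing along the rail's y on the 31 mm straddle it, and the tab can turn between them
- cover_right_hinge (a point): middle of the right cover's hinge axis, which runs along the rail's y, 50 mm above the worktop; when shut the tab's centre lies 72 mm nearer the robot (rail's -x) and 25 mm higher. The bolt's axis is 34 mm nearer the robot than the hinge

How it is judged (in metres and radians):
On the way, in this order (a step that is already met when the one before it is completed fails the run):
1. the nut lies in the dish, let go (horizontal distance between nut_center and dish below 0.045 m and z of nut_center in the frame of dish between 0 and 0.04 m and angle between dish's own z axis and vertical below 0.1 rad and contact force between the fingers and nut below 0.05 N), for 0.2 s.
2. the loose bolt has been tapped and has sunk (value of joint any of bolt_left, bolt_middle, bolt_right above 0.005 m), for 0.2 s.
3. the sunk bolt's cover is held open, the others shut (((value of joint bolt_left above 0.005 m and value of joint cover_left above 0.95 rad and contact force between the fingers and cover_left above 0.3 N and value of joint each of cover_middle, cover_right below 0.15 rad) or (value of joint bolt_middle above 0.005 m and value of joint cover_middle above 0.95 rad and contact force between the fingers and cover_middle above 0.3 N and value of joint each of cover_left, cover_right below 0.15 rad) or (value of joint bolt_right above 0.005 m and value of joint cover_right above 0.95 rad and contact force between the fingers and cover_right above 0.3 N and value of joint each of cover_left, cover_middle below 0.15 rad))), for 0.2 s.
At the end, for the whole second after the job is handed in: The nut lies in the upright dish; the loose bolt has sunk more than 5 mm and its cover is more than 0.95 rad (54 degrees) open, touched by the fingers with more than 0.3 N (its spring would shut it otherwise); the other two covers are within 0.15 rad of shut (horizontal distance between nut_center and dish below 0.045 m and z of nut_center in the frame of dish between 0 and 0.04 m and angle between dish's own z axis and vertical below 0.1 rad and ((value of joint bolt_left above 0.005 m and value of joint cover_left above 0.95 rad and contact force between the fingers and cover_left above 0.3 N and value of joint each of cover_middle, cover_right below 0.15 rad) or (value of joint bolt_middle above 0.005 m and value of joint cover_middle above 0.95 rad and contact force between the fingers and cover_middle above 0.3 N and value of joint each of cover_left, cover_right below 0.15 rad) or (value of joint bolt_right above 0.005 m and value of joint cover_right above 0.95 rad and contact force between the fingers and cover_right above 0.3 N and value of joint each of cover_left, cover_middle below 0.15 rad))); the arm keeps its last pose, push and grip.
It fails at once if the cover of a bolt that has not sunk was opened (more than 0.35 rad) ((value of joint cover_left above 0.35 rad and value of joint bolt_left below 0.004 m) or (value of joint cover_middle above 0.35 rad and value of joint bolt_middle below 0.004 m) or (value of joint cover_right above 0.35 rad and value of joint bolt_right below 0.004 m)).
It fails at once if the specimen cup was pushed more than 40 mm or tipped over (distance of cup from where it was at the start of the episode above 0.04 m or angle between cup's own z axis and vertical above 0.5 rad).
It also fails if it takes over 61 s, if anything falls off the work surface, if the arm or the gripper's body presses on something with over 40 N, if the wrist force passes 120 N, or if a joint passes its speed limit or range.

## Robot

A 7-joint arm with a two-finger parallel gripper is mounted at the origin on a cart in front of the work surface, level with it; the furniture and walls round the work are solid. World frame = base frame: x ahead of the robot, y to its left, z up, the work surface at z = 0. Lengths are in mm, angles in rad, forces in N, time in s.
With the tool pointing down it reaches from about 400 to 875 mm from the base axis. Payload 4.4 kg.
Tool frame: the origin (TCP) lies midway between the tips of the shut fingers; the grasp point (between the pads) lies 19 mm behind it; z points along the fingers, y is the line along which they close (so a half turn about z gives the same grasp; the last joint's range is limited). The gripper opens to 85 mm and grips with 20 to 120 N. Pads are 22 mm wide; open, the fingers measure 114 mm over their backs; the gripper's body (76 mm by 85 mm) begins 54 mm behind the grasp point. The pads swing forward as they close: fully open they stand 13 mm farther back than shut.
Start: joints at [1.242, 0.628, 0.038, 1.517, -0.027, 0.996, -0.02], TCP at [168.888, -627.69, 231.313] pointing down, gripper open.
Joint ranges: [-3.06, 3.06], [-0.37, 2.12], [-1.25, 1.32], [0.18, 2.47], [-1.1, 4.24], [0.23, 1.98], [-2.94, 2.94]. Speed limits (rad/s): [2.57, 2.57, 3.14, 3.14, 3.14, 3.14, 3.14].

## Interface

Orientations are given as [roll, pitch, yaw] about the fixed x, y, z axes, in that order (R = Rz(yaw) Ry(pitch) Rx(roll)).
In Python, from cell import ctrl gives the robot as it stands. The module is installed in compiled form; this text tells all that it offers.
- The arm moves only by the tool step_arm, never from a script. Its argument "commands" is one flat list of numbers, 7 for each row, row after row: the shift along the tool's x, y, z in cm, then the turn, a rotation vector about the tool's x, y, z in rad, then the opening, from 0 (shut) to 1 (fully open). A call has 1 to 10 rows; each row is the pose to reach, as a shift and turn from the pose commanded when the call began, along the tool's axes at that moment; what a row does not reach only later rows make up. A row lasts 1/10 s, in which the tool goes at most 50 mm and 8.59 degrees, less where a joint would pass 70% of its speed; a pose out of reach is approached as far as the arm can. A call with a gripper value outside its range is refused whole. The fingers move at their own pace and stop on an object; the grip force is fixed at half the most. Time passes only in rows, so rows that repeat a pose let the fingers close. It gives the time, the measured TCP pose, the force, the opening and the grip force at its end, in the units of the state.
- ctrl.read_state(): the state, without advancing time (a new reading comes with each control period).
- ctrl.get_image(name): name is "scene" or "top" or "wrist"; returns a dict with "image" (400x640x3 uint8, red, green, blue), "range_z" (400x640 float32, mm along the optical axis (not along the pixel's ray), 0 where there is no reading), "vfov" (degrees; the focal length in pixels is half the picture's height over the tangent of half this angle, whatever the lens; pixels are square), "cx", "cy" (the principal point, pixels), "D" ([k1, k2, p1, p2, k3] as OpenCV has them; the pictures are not rectified), "world_to_cam" (4x4, takes a point from world to camera coordinates). Camera axes: x right, y down, z forward; pixel columns grow to the right and rows downward; lengths in mm; the calibration is good to about 2 mm. A picture is of the moment at which its call begins.
- ctrl.finish_job(): hands the job in; it is judged then, once.
The state is a dict: "clock": time; "qpos": joint angles; "qd": joint speeds; "tau": joint torques, N m; "eef_pos": TCP position; "tool_rot": TCP orientation; "force": force on the tool from outside, world axes, zero at the start; "torque": the same for the moment, N m; "width": finger opening in mm; "gripper_force": force on a finger pad.
Only numpy, scipy, OpenCV 4.12 (cv2) and the standard library are available. Lean on these libraries where they do the work, as an engineer would, in place of code of your own. Each camera call takes 0.05 s, during which the arm holds its last target. There are 200 camera calls.

## Working session

There is one attempt and no reset: what is moved stays moved. The work goes in short steps, Python scripts to look and compute and a tool call to move; the robot and the scene stay as the last step left them, time stands still between calls to the robot, and variables do not carry over. Pictures are saved under pics/ and viewed, at most 10 in all, crops included, and the job is handed in when it is done.

Besides the shell and the picture viewer there is one more tool, called after "Emit:" as name(argument=value, ...) on one line, values as JSON. step_arm: Moves the arm, as the interface text tells. Its arguments: {"type":"object","properties":{"commands":{"type":"array"}},"required":["commands"]}

```bash
mkdir -p pics
cat > h.py <<'E'
import numpy as np, cv2
from cell import ctrl
def grab(n):
    d=ctrl.get_image(n); h=d["image"].shape[0]
    f=h/2/np.tan(np.radians(d["vfov"])/2)
    d["K"]=np.array([[f,0,d["cx"]],[0,f,d["cy"]],[0,0,1.]]); d["D"]=np.array(d["D"],float); d["T"]=np.array(d["world_to_cam"])
    return d
def save(d,p): cv2.imwrite(p,d["image"][:,:,::-1])
def rays(d,uv):
    p=cv2.undistortPoints(np.array(uv,float).reshape(-1,1,2),d["K"],d["D"]).reshape(-1,2)
    R=d["T"][:3,:3]; o=-R.T@d["T"][:3,3]
    return o,np.c_[p,np.ones(len(p))]@R
def onplane(d,uv,z):
    o,r=rays(d,uv); return o+r*((z-o[2])/r[:,2])[:,None]
def cloud(d):
    h,w=d["range_z"].shape; u,v=np.meshgrid(np.arange(w),np.arange(h))
    o,r=rays(d,np.c_[u.ravel(),v.ravel()])
    P=(o+r*d["range_z"].reshape(-1,1)).reshape(h,w,3); P[d["range_z"]==0]=np.nan; return P
E
python3 - <<'E'
from h import *
for n in("top","scene"):
    d=grab(n); save(d,f"pics/{n}0.png"); print(n,d["vfov"],d["D"],d["T"].round(2).tolist())
s=ctrl.read_state(); print(s)
E
```

```text
top 48.53998573417094 [-0.08731366  0.          0.          0.          0.        ] [[0.01, -1.0, 0.01, -176.1], [-0.98, -0.01, -0.18, 516.79], [0.18, -0.01, -0.98, 1037.08], [0.0, 0.0, 0.0, 1.0]]
scene 47.08014135893358 [-0.09471062  0.          0.          0.          0.        ] [[0.54, -0.84, -0.0, -414.66], [-0.47, -0.29, -0.83, 248.46], [0.7, 0.45, -0.55, 699.78], [0.0, 0.0, 0.0, 1.0]]
{'clock': 0.1, 'qpos': array([ 1.2421815 ,  0.62923655,  0.03840556,  1.51827047, -0.02699715,
        0.99630807, -0.02001886]), 'qd': array([ 5.39733090e-05, -4.87830028e-04, -5.71279838e-04, -3.57467165e-03,
        1.65947073e-03,  8.21031627e-04,  2.64618784e-03]), 'tau': array([ 2.64374612e-03, -5.64525139e+01,  1.23013113e+00, -1.93972278e+01,
        1.11955465e-02,  5.43543545e-03, -9.77054896e-06]), 'eef_pos': array([ 168.77438832, -627.12296333,  230.49061131]), 'tool_rot': array([-3.13988670e+00, -4.19157039e-06,  2.62829163e-01]), 'force': array([ 0.57090055, -0.16021902, -0.35194449]), 'torque': array([ 0.01497351,  0.01791869, -0.00915115]), 'gripper_force': 0.0, 'width': 85.34130500973149}
```

View pics/top0.png

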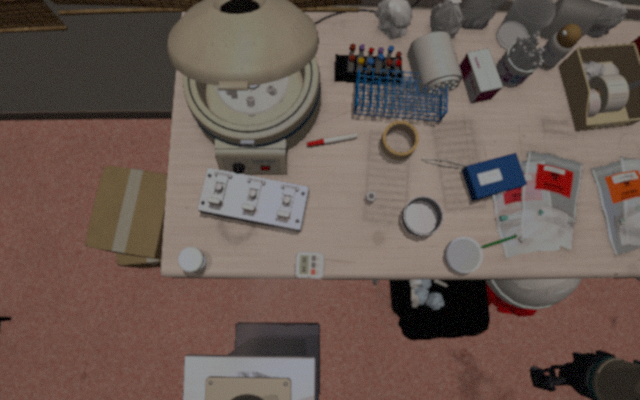

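View pics/scene0.png

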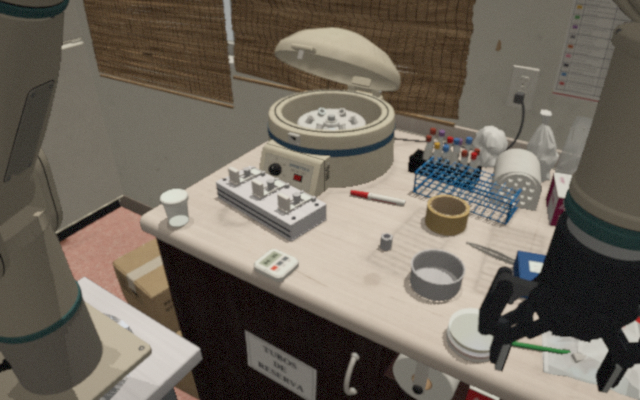

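The top view shows the nut at (369,197), dish at (421,217), rail around (254,200), and cup at (191,261). Next I'll measure them with depth.

Run:
```python
from h import *
d=grab("top"); P=cloud(d); Z=P[...,2]
def box(u0,v0,u1,v1,z0,z1,name):
    m=np.zeros(Z.shape,bool); m[v0:v1,u0:u1]=True; m&=(Z>z0)&(Z<z1)
    q=P[m]; print(name,len(q),"med",np.median(q,0).round(1),"min",q.min(0).round(1),"max",q.max(0).round(1)); return m
print("table z",np.nanmedian(Z[225:245,330:370]))
m=box(358,185,381,210,22,40,"nut"); v,u=np.nonzero(m); print(u.mean(),v.mean())
print("nut top c",P[m].mean(0))
m=box(395,190,450,245,38,55,"dish rim"); c,r=cv2.minEnclosingCircle(P[m][:,:2].astype(np.float32)); print(c,r)
m=box(170,240,215,280,60,85,"cup"); c,r=cv2.minEnclosingCircle(P[m][:,:2].astype(np.float32)); print(c,r)
m=box(190,165,315,235,40,48,"railtop"); 
m=box(190,165,315,235,38,100,"rail")
print(cv2.minAreaRect(P[m][:,:2].astype(np.float32)))
m2=box(190,165,315,235,63,100,"tabs+heads").astype(np.uint8)
n,l,st,ce=cv2.connectedComponentsWithStats(m2)
for i in range(1,n):
    q=P[l==i]; print(st[i],ce[i].round(1),q.mean(0).round(1),q.min(0).round(0),q.max(0).round(0))
np.save("Z.npy",Z)
im=d["image"][165:240,190:320]; cv2.imwrite("pics/rail0.png",cv2.resize(im[:,:,::-1],None,fx=6,fy=6,interpolation=cv2.INTER_CUBIC))
```

```text
table z -0.04145054734772202
nut 79 med [ 544.7 -296.4   29.6] min [ 532.8 -309.1   24.7] max [ 557.8 -285.7   34.9]
370.39240506329116 195.84810126582278
nut top c [ 545.00447435 -297.19031643   29.51322459]
dish rim 220 med [ 507.3 -435.4   43.6] min [ 446.8 -472.8   38.3] max [ 542.8 -376.8   50.4]
(494.9791564941406, -425.5359191894531) 50.22469711303711
cup 504 med [381.1 134.6  68.5] min [352.9 106.2  60.1] max [409.8 165.9  76.1]
(380.90814208984375, 136.28990173339844) 30.140439987182617
railtop 3327 med [532.   -9.9  44.6] min [ 458.1 -140.7   40. ] max [619.5 133.   48. ]
rail 5035 med [538.4  -6.1  45.9] min [ 458.1 -140.7   38.1] max [619.5 133.   90.7]
((555.7337646484375, -7.251190185546875), (260.4264831542969, 153.65516662597656), 79.50777435302734)
tabs+heads 463 med [522.7   4.7  74.7] min [481.7 -97.   63. ] max [613.7  99.   90.7]
[223 165   1   1   1] [223. 165.] [612.1  68.5  65.5] [612.  69.  66.] [612.  69.  66.]
[233 165  12   8  74] [238.5 167.8] [604.1  29.2  69.8] [595.  16.  63.] [612.  44.  76.]
[258 165   1   1   1] [258. 165.] [612.7 -17.7  65.2] [613.
[... 488 characters left out ...]
1   1] [263. 167.] [607.2 -30.4  67.1] [607. -30.  67.] [607. -30.  67.]
[265 167   3   1   3] [266. 167.] [607.9 -37.5  64.5] [608. -40.  64.] [608. -35.  66.]
[215 183   8   7  44] [218.2 185.9] [558.   76.3  71.5] [550.  69.  65.] [566.  84.  78.]
[248 189   8   8  44] [251.5 192.5] [542.2  -5.2  71.6] [534. -14.  66.] [551.   4.  74.]
[207 197  15   8  86] [213.9 200.6] [519.5  82.5  81.9] [513.  68.  64.] [528.  99.  89.]
[283 196   7   8  44] [286.  199.1] [526.6 -88.7  71.4] [518. -96.  66.] [534. -81.  76.]
[242 204  13   8  77] [248.2 207.4] [503.6  -0.   82. ] [497. -13.  63.] [512.  15.  91.]
[276 210  14   9  81] [282.4 214. ] [488.4 -81.8  82.7] [482. -97.  63.] [498. -67.  89.]
```

View pics/rail0.png

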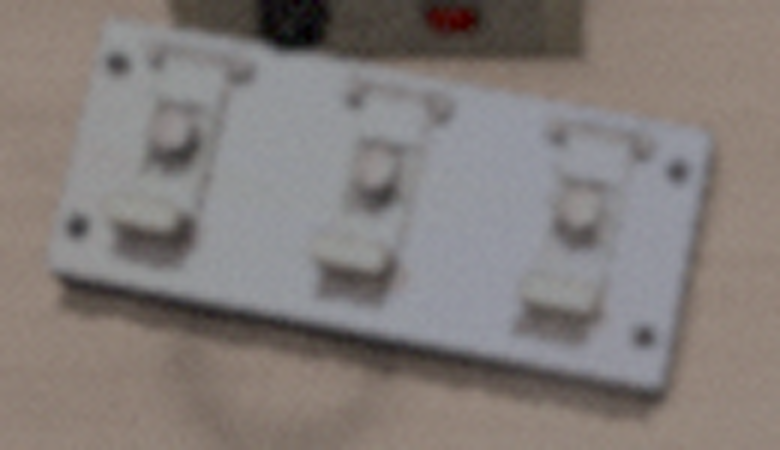

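```bash
cat >> h.py <<'E'
from scipy.spatial.transform import Rotation as Ro
def plan(x,y,z,yaw,tilt=0):
    s=ctrl.read_state(); R0=Ro.from_euler("xyz",s["tool_rot"]); R1=Ro.from_euler("xyz",[np.pi,-tilt,yaw])
    sh=R0.inv().apply(np.array([x,y,z])-s["eef_pos"])/10; rv=(R0.inv()*R1).as_rotvec()
    print("shift cm",sh.round(2),"rot",rv.round(3))
E
python3 - <<'E'
from h import *
plan(545,-297,120,0.263)
E
```

```text
shift cm [ 44.91 -22.1   11.09] rot [-0.001 -0.    -0.   ]
```

Emit:
step_arm(commands=[45, -22, 11, 0, 0, 0, 1, 45, -22, 11, 0, 0, 0, 1, 45, -22, 11, 0, 0, 0, 1, 45, -22, 11, 0, 0, 0, 1, 45, -22, 11, 0, 0, 0, 1, 45, -22, 11, 0, 0, 0, 1, 45, -22, 11, 0, 0, 0, 1, 45, -22, 11, 0, 0, 0, 1, 45, -22, 11, 0, 0, 0, 1, 45, -22, 11, 0, 0, 0, 1])

```text
clock: 1.15
eef_pos: [538.0, -305.1, 123.5]
tool_rot: [-3.142, 0.0, 0.263]
force: [0.7, -0.2, 0.7]
width: 85.2
gripper_force: 0.0
```

Run:
```python
from h import *
s=ctrl.read_state(); print(s["clock"],s["eef_pos"],s["qpos"].round(2)); plan(545,-297,120,0.263)
```

```text
1.15 [ 538.04957889 -305.07712498  123.46764929] [ 0.43  0.71  0.06  1.71 -0.06  0.72 -0.79]
shift cm [ 0.88 -0.6   0.35] rot [-0.  0. -0.]
```

Emit:
step_arm(commands=[0.9, -0.6, 0.3, 0, 0, 0, 1, 0.9, -0.6, 0.3, 0, 0, 0, 1])

```text
clock: 1.35
eef_pos: [545.5, -295.1, 120.0]
tool_rot: [-3.139, 0.0, 0.268]
force: [0.1, 0.7, 0.2]
width: 85.6
gripper_force: 0.0
```

Run:
```python
from h import *
d=grab("wrist"); save(d,"pics/w0.png"); P=cloud(d); Z=P[...,2]
m=((Z>26)&(Z<34)&(abs(P[...,0]-545)<35)&(abs(P[...,1]+297)<35))
print(m.sum(),np.nanmean(P[m],0),cv2.minAreaRect(P[m][:,:2].astype(np.float32)))
s=ctrl.read_state(); print(s["eef_pos"]); 
v,u=np.nonzero(m); hull=cv2.convexHull(P[m][:,:2].astype(np.float32)); print(cv2.approxPolyDP(hull,4,True).reshape(-1,2).round(0).tolist(), u.mean(),v.mean())
```

```text
740 [ 545.79516303 -298.13527187   29.45018363] ((545.1633911132812, -298.42547607421875), (26.47298240661621, 23.296409606933594), 14.858598709106445)
[ 543.68755207 -297.96101796  120.54584582]
[[558.0, -294.0], [548.0, -286.0], [536.0, -289.0], [532.0, -302.0], [542.0, -311.0], [553.0, -308.0]] 318.4743243243243 203.26081081081082
```

View pics/w0.png

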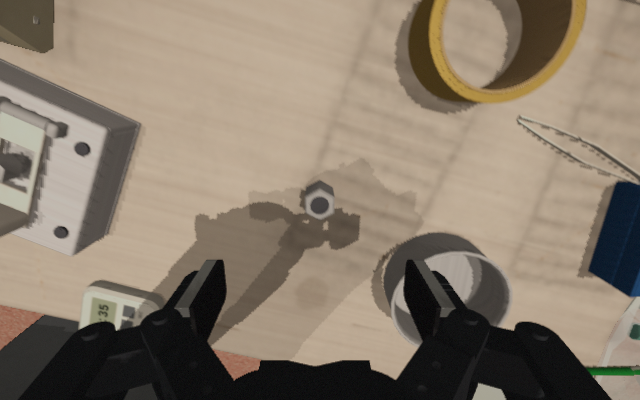

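The wrist view shows the nut at (318,203), centred between the fingers. Its flats face the closing direction, so I'll descend and grip.

Run:
```python
from h import *
for i in range(3): print(ctrl.read_state()["eef_pos"])
plan(545.5,-298,5,0.262)
```

```text
[ 543.68755207 -297.96101796  120.54584582]
[ 543.68755207 -297.96101796  120.54584582]
[ 543.68755207 -297.96101796  120.54584582]
shift cm [ 0.19  0.06 11.55] rot [-0.     0.001  0.003]
```

Emit:
step_arm(commands=[0.1, 0.1, 4, 0, 0, 0, 0.8, 0.1, 0.1, 8, 0, 0, 0, 0.8, 0.1, 0.1, 11.5, 0, 0, 0, 0.8, 0.1, 0.1, 11.5, 0, 0, 0, 0.6, 0.1, 0.1, 11.5, 0, 0, 0, 0, 0.1, 0.1, 11.5, 0, 0, 0, 0, 0.1, 0.1, 11.5, 0, 0, 0, 0, 0.1, 0.1, 11.5, 0, 0, 0, 0, 0.1, 0.1, 11.5, 0, 0, 0, 0, 0.1, 0.1, 11.5, 0, 0, 0, 0])

```text
clock: 2.4
eef_pos: [546.4, -300.7, 8.5]
tool_rot: [3.138, -0.002, 0.262]
force: [-1.6, -1.5, 6.8]
width: 24.8
gripper_force: 59.7
```

Emit:
step_arm(commands=[0, 0, -3, 0, 0, 0, 0, 0, 0, -7, 0, 0, 0, 0, 0, 0, -7, 0, 0, 0, 0])

```text
clock: 2.7
eef_pos: [549.1, -301.1, 82.1]
tool_rot: [3.134, -0.008, 0.263]
force: [2.1, -0.4, -0.1]
width: 24.9
gripper_force: 59.2
```

Run:
```python
from h import *
s=ctrl.read_state(); print(s["eef_pos"],s["width"],s["force"])
d=grab("wrist"); P=cloud(d); Z=P[...,2]
m=(Z>42)&(Z<49)&(np.hypot(P[...,0]-495,P[...,1]+425)<60)
q=P[m]; c=cv2.minEnclosingCircle(q[:,:2].astype(np.float32)); print(m.sum(),c)
plan(495,-425.5,78,.262)
plan(495,-425.5,16,.262)
```

```text
[ 549.13536823 -301.1366236    82.05284633] 24.867973853305045 [ 2.0804146  -0.43880063 -0.11709417]
1063 ((495.1192932128906, -425.2894287109375), 50.382667541503906)
shift cm [-8.34 10.72  0.18] rot [ 0.005 -0.005  0.001]
shift cm [-8.37 10.69  6.38] rot [ 0.005 -0.005  0.001]
```

Emit:
step_arm(commands=[-8.4, 10.7, 0, 0, 0, 0, 0, -8.4, 10.7, 0, 0, 0, 0, 0, -8.4, 10.7, 0, 0, 0, 0, 0, -8.4, 10.7, 0, 0, 0, 0, 0, -8.4, 10.7, 3, 0, 0, 0, 0, -8.4, 10.7, 6.2, 0, 0, 0, 0, -8.4, 10.7, 6.2, 0, 0, 0, 0])

```text
clock: 3.45
eef_pos: [490.7, -422.8, 10.6]
tool_rot: [-3.138, 0.002, 0.263]
force: [-0.9, 0.3, -0.7]
width: 25.0
gripper_force: 66.5
```

Emit:
step_arm(commands=[0, 0, 0, 0, 0, 0, 0, 0, 0, 0, 0, 0, 0, 0.45, 0, 0, 0, 0, 0, 0, 0.45, 0, 0, 0, 0, 0, 0, 0.45, 0, 0, 0, 0, 0, 0, 0.45, 0, 0, -5, 0, 0, 0, 0.45, 0, 0, -10, 0, 0, 0, 0.45, 0, 0, -12, 0, 0, 0, 0.3, 0, 0, -12, 0, 0, 0, 0])

```text
clock: 4.35
eef_pos: [494.0, -426.2, 138.6]
tool_rot: [3.135, -0.005, 0.263]
force: [0.9, 1.1, 0.2]
width: 12.4
gripper_force: 0.0
```

Run:
```python
from h import *
s=ctrl.read_state(); print(s["eef_pos"],s["width"],s["qpos"].round(2))
d=grab("top"); P=cloud(d); cv2.imwrite("pics/t1.png",cv2.resize(d["image"][170:250,380:470,::-1],None,fx=4,fy=4))
d=grab("wrist"); cv2.imwrite("pics/w1.png",d["image"][:,:,::-1]); P=cloud(d); Z=P[...,2]
m=(Z>28)&(Z<39)&(np.hypot(P[...,0]-495,P[...,1]+425)<42); print(m.sum(),np.mean(P[m],0))
m=(Z>42)&(Z<49)&(np.hypot(P[...,0]-495,P[...,1]+425)<70); print(cv2.minEnclosingCircle(P[m][:,:2].astype(np.float32)))
```

```text
[ 494.03910539 -426.19052655  138.58042437] 12.401400649641406 [ 0.65  0.73  0.04  1.6  -0.03  0.8  -0.61]
682 [ 493.90109853 -422.66086315   33.38327867]
((494.3876037597656, -425.45050048828125), 49.79840087890625)
```

View pics/w1.png

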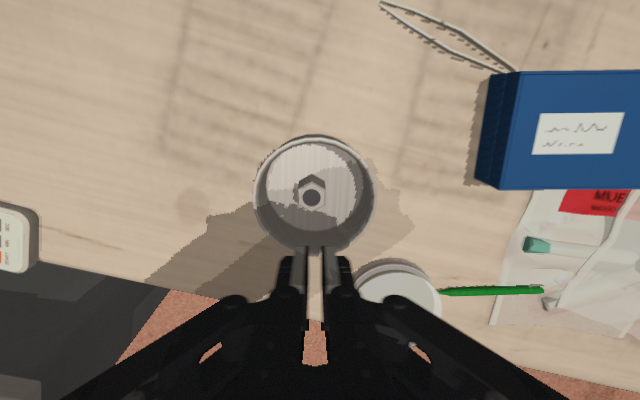

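The nut stands in the dish at (311,192). Next is the right bolt.

Run:
```python
from h import *
plan(526.6,-88.7,125,-.188,.25)
```

```text
shift cm [ 12.08 -31.49   0.93] rot [-0.056  0.245  0.448]
```

Emit:
step_arm(commands=[12.1, -31.5, 0.9, -0.056, 0.245, 0.448, 0, 12.1, -31.5, 0.9, -0.056, 0.245, 0.448, 0, 12.1, -31.5, 0.9, -0.056, 0.245, 0.448, 0, 12.1, -31.5, 0.9, -0.056, 0.245, 0.448, 0, 12.1, -31.5, 0.9, -0.056, 0.245, 0.448, 0, 12.1, -31.5, 0.9, -0.056, 0.245, 0.448, 0, 12.1, -31.5, 0.9, -0.056, 0.245, 0.448, 0, 12.1, -31.5, 0.9, -0.056, 0.245, 0.448, 0, 12.1, -31.5, 0.9, -0.056, 0.245, 0.448, 0, 12.1, -31.5, 0.9, -0.056, 0.245, 0.448, 0])

```text
clock: 5.45
eef_pos: [526.1, -90.0, 124.3]
tool_rot: [3.14, -0.248, -0.188]
force: [-0.5, -1.1, -0.2]
width: -0.2
gripper_force: 0.0
```

Run:
```python
from h import *
s=ctrl.read_state(); print(s["eef_pos"],s["tool_rot"],s["width"],s["qpos"].round(2),s["force"])
d=grab("wrist"); cv2.imwrite("pics/w2.png",d["image"][:,:,::-1])
plan(526.6,-88.7,80,-.188,.25)
```

```text
[526.14469791 -89.97281552 124.33408272] [ 3.14016948 -0.24785525 -0.18846376] -0.21996855162376192 [-0.15  0.58  0.37  2.18 -0.86  0.24 -0.8 ] [-0.45779297 -1.12557351 -0.18426396]
shift cm [-1.09 -0.24  4.32] rot [ 0.002  0.002 -0.002]
```

View pics/w2.png

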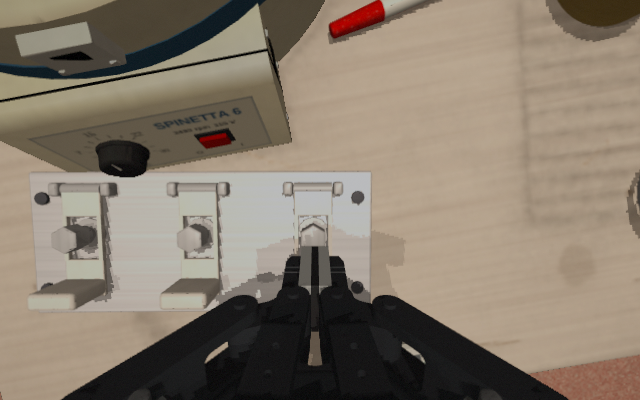

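Run:
```python
from h import *
plan(526.6,-88.7,80,-.188,.1)
```

```text
shift cm [-1.09 -0.24  4.32] rot [ 0.002 -0.148 -0.003]
```

Emit:
step_arm(commands=[-1.1, -0.2, 4.3, 0, -0.148, 0, 0, -1.1, -0.2, 4.3, 0, -0.148, 0, 0, -1.1, -0.2, 4.3, 0, -0.148, 0, 0, -1.1, -0.2, 4.3, 0, -0.148, 0, 0])

```text
clock: 5.9
eef_pos: [526.5, -89.2, 80.1]
tool_rot: [3.141, -0.1, -0.191]
force: [0.2, 0.1, 0.3]
width: 0.0
gripper_force: 0.0
```

Run:
```python
from h import *
s=ctrl.read_state(); print(s["eef_pos"],s["tool_rot"],s["qpos"].round(2),s["force"])
plan(526.6,-88.7,66,-.188,.1)
```

```text
[526.53519238 -89.16279174  80.08911304] [ 3.14079915 -0.10044916 -0.19149421] [-0.2   0.72  0.48  2.07 -0.8   0.43 -0.87] [0.17250076 0.12544948 0.28487663]
shift cm [-0.14 -0.05  1.4 ] rot [ 0.001 -0.    -0.003]
```

Emit:
step_arm(commands=[-0.1, 0, 0.6, 0, 0, 0, 0, -0.1, 0, 1.0, 0, 0, 0, 0, -0.1, 0, 1.2, 0, 0, 0, 0, -0.1, 0, 1.2, 0, 0, 0, 0, -0.1, 0, 1.2, 0, 0, 0, 0])

```text
clock: 6.4
eef_pos: [527.2, -87.4, 71.6]
tool_rot: [-3.139, -0.104, -0.19]
force: [-8.0, 2.1, 26.3]
width: -0.1
gripper_force: 13.6
```

Under 26 N the right bolt stays at 71.6 mm, so it is tight. Next is the middle one.

Emit:
step_arm(commands=[0, 0, -3, 0, 0, 0, 0, 0, 0, -3.5, 0, 0, 0, 0])

```text
clock: 6.6
eef_pos: [525.0, -86.7, 106.3]
tool_rot: [-3.14, -0.106, -0.189]
force: [0.7, 0.1, -0.5]
width: 0.3
gripper_force: 0.0
```

Run:
```python
from h import *
plan(542.2,-5.2,105,-.188,.1); plan(542.2,-5.2,80,-.188,.1)
```

```text
shift cm [ 0.14 -8.33  0.15] rot [-0.001 -0.006 -0.001]
shift cm [-0.12 -8.32  2.64] rot [-0.001 -0.006 -0.001]
```

Emit:
step_arm(commands=[0.1, -8.3, 0, 0, 0, 0, 0, 0.1, -8.3, 0, 0, 0, 0, 0, 0.1, -8.3, 0, 0, 0, 0, 0, -0.1, -8.3, 2.6, 0, 0, 0, 0, -0.1, -8.3, 2.6, 0, 0, 0, 0, -0.1, -8.3, 2.6, 0, 0, 0, 0])

```text
clock: 7.2
eef_pos: [540.5, -5.6, 77.6]
tool_rot: [-3.142, -0.1, -0.189]
force: [0.4, -0.6, 0.4]
width: -0.0
gripper_force: 0.0
```

Run:
```python
from h import *
print(ctrl.read_state()["eef_pos"]);plan(542.2,-5.2,68,-.188,.1)
```

```text
[540.50032486  -5.60604887  77.55101081]
shift cm [ 0.06 -0.07  0.97] rot [ 0.    -0.    -0.001]
```

Emit:
step_arm(commands=[0.1, 0, 0.5, 0, 0, 0, 0, 0.1, 0, 0.9, 0, 0, 0, 0, 0.1, 0, 1.1, 0, 0, 0, 0, 0.1, 0, 1.1, 0, 0, 0, 0, 0.1, 0, 1.1, 0, 0, 0, 0])

```text
clock: 7.7
eef_pos: [543.6, -6.0, 71.3]
tool_rot: [-3.137, -0.105, -0.19]
force: [-13.7, 1.5, 45.2]
width: -0.1
gripper_force: 23.0
```

The middle bolt is tight too: it held at 71.3 mm under 45 N. The left one should be loose.

Emit:
step_arm(commands=[0, 0, -3, 0, 0, 0, 0, 0, 0, -3.5, 0, 0, 0, 0])

```text
clock: 7.9
eef_pos: [541.2, -5.4, 104.5]
tool_rot: [-3.14, -0.106, -0.189]
force: [0.5, -0.2, -0.6]
width: 0.0
gripper_force: 0.0
```

Run:
```python
from h import *
plan(558,76.5,105,-.188,.1); plan(558,76.5,80,-.188,.1)
```

```text
shift cm [ 0.12 -8.36 -0.03] rot [-0.001 -0.006 -0.001]
shift cm [-0.15 -8.35  2.46] rot [-0.001 -0.006 -0.001]
```

Emit:
step_arm(commands=[0.1, -8.4, 0, 0, 0, 0, 0, 0.1, -8.4, 0, 0, 0, 0, 0, 0.1, -8.4, 0, 0, 0, 0, 0, -0.1, -8.4, 2.5, 0, 0, 0, 0, -0.1, -8.4, 2.5, 0, 0, 0, 0, -0.1, -8.4, 2.5, 0, 0, 0, 0])

```text
clock: 8.5
eef_pos: [556.4, 76.7, 76.4]
tool_rot: [3.141, -0.1, -0.189]
force: [0.2, 0.5, -0.1]
width: 0.2
gripper_force: 0.0
```

Run:
```python
from h import *
print(ctrl.read_state()["eef_pos"]);plan(558,76.5,68,-.188,.1)
```

```text
[556.41842329  76.67709099  76.40795451]
shift cm [ 0.07 -0.01  0.85] rot [ 0.001 -0.    -0.001]
```

Emit:
step_arm(commands=[0.1, 0, 0.5, 0, 0, 0, 0, 0.1, 0, 0.9, 0, 0, 0, 0, 0.1, 0, 1.2, 0, 0, 0, 0, 0.1, 0, 1.4, 0, 0, 0, 0, 0.1, 0, 1.4, 0, 0, 0, 0, 0.1, 0, 1.4, 0, 0, 0, 0])

```text
clock: 9.1
eef_pos: [559.1, 76.6, 64.3]
tool_rot: [-3.14, -0.102, -0.189]
force: [-6.1, -0.7, 18.0]
width: 0.0
gripper_force: 9.0
```

The left bolt sank to about 64 mm, so it is the loose one. Now for its tab.

Emit:
step_arm(commands=[0, 0, -3, 0, 0, 0, 0, 0, 0, -5.5, 0, 0, 0, 0.65, 0, 0, -5.5, 0, 0, 0, 0.65])

```text
clock: 9.4
eef_pos: [555.8, 78.3, 120.2]
tool_rot: [-3.14, -0.107, -0.188]
force: [0.9, -0.8, -0.0]
width: 28.4
gripper_force: 0.0
```

Run:
```python
from h import *
d=grab("top"); P=cloud(d); Z=P[...,2]
plan(522.5,83.3,115,-.188,.1); plan(522.5,83.3,56,-.188,.1)
d=grab("wrist"); P=cloud(d); Z=P[...,2]
m=(Z>82)&(Z<90)&(abs(P[...,0]-520)<20)&(abs(P[...,1]-83)<25); print("tab top",m.sum(),np.nanmean(P[m],0),cv2.minAreaRect(P[m][:,:2].astype(np.float32)) if m.sum()>5 else 0)
cv2.imwrite("pics/w3.png",d["image"][:,:,::-1])
```

```text
shift cm [-3.29  0.14  0.03] rot [-0.001 -0.004  0.001]
shift cm [-3.91  0.14  5.9 ] rot [-0.001 -0.004  0.001]
tab top 813 [521.28485469  84.88903975  84.70439034] ((520.4852905273438, 85.05681610107422), (30.087980270385742, 12.508098602294922), 79.63603973388672)
```

Emit:
step_arm(commands=[-3.3, 0, 0, 0, 0, 0, 0.65, -3.3, 0, 0, 0, 0, 0, 0.65, -3.3, 0, 0, 0, 0, 0, 0.65, -3.9, 0, 3, 0, 0, 0, 0.65, -3.9, 0, 5.8, 0, 0, 0, 0.65, -3.9, 0, 5.8, 0, 0, 0, 0.65])

```text
clock: 10.1
eef_pos: [520.4, 84.0, 53.0]
tool_rot: [3.14, -0.097, -0.188]
force: [-1.3, -0.5, 0.8]
width: 55.5
gripper_force: 0.0
```

Run:
```python
from h import *
s=ctrl.read_state(); print(s["eef_pos"],s["qpos"].round(2),s["width"],s["force"]); plan(522.8,84.3,57,-.188,.1)
```

```text
[520.37825689  83.96810079  52.95819328] [-0.56  0.77  0.48  2.09 -0.89  0.38 -1.13] 55.5125273365548 [-1.31399422 -0.47254521  0.76235428]
shift cm [ 0.27 -0.08 -0.38] rot [ 0.001  0.003 -0.   ]
```

Emit:
step_arm(commands=[0.1, 0, -0.2, 0, 0, 0, 0.65, 0.1, 0, -0.2, 0, 0, 0, 0.2, 0.1, 0, -0.2, 0, 0, 0, 0, 0.1, 0, -0.2, 0, 0, 0, 0, 0.1, 0, -0.2, 0, 0, 0, 0, 0.1, 0, -0.2, 0, 0, 0, 0])

```text
clock: 10.7
eef_pos: [523.2, 84.9, 58.8]
tool_rot: [-3.14, -0.103, -0.187]
force: [1.2, 2.9, 7.1]
width: 30.0
gripper_force: 61.2
```

Run:
```python
from h import *
s=ctrl.read_state(); p=s["eef_pos"]; print(p,s["tool_rot"],s["qpos"].round(2),s["width"],s["force"])
R0=Ro.from_euler("xyz",s["tool_rot"]); ex=np.array([np.cos(-.188),np.sin(-.188),0])
a0=np.arctan2(25,-72)
g0=np.array([520.8,84.5,75]); r=76.2
for th in np.arange(.1,1.25,.1):
    tilt=.1+.25*min(1,th/1.0)
    a=a0-th; g=g0+ex*(r*np.cos(a)+72)+np.array([0,0,r*np.sin(a)-25])
    R1=Ro.from_euler("xyz",[np.pi,-tilt,-.188])
    off=R0.inv().apply(p-g0)           # grip->tcp held const in tool frame
    sh=R0.inv().apply(g+R1.apply(off)-p)/10
    print(round(th,1),sh.round(2),(R0.inv()*R1).as_rotvec().round(3),g.round(0))
```

```text
[523.17942021  84.93590087  58.80140655] [-3.14002604 -0.10339907 -0.18742172] [-0.56  0.76  0.49  2.09 -0.89  0.39 -1.13] 29.973126569680748 [1.19836448 2.91551358 7.11252533]
0.1 [ 0.39  0.   -0.67] [-0.002  0.022  0.001] [524.  84.  82.]
0.2 [ 0.86  0.   -1.31] [-0.002  0.047  0.001] [527.  83.  89.]
0.3 [ 1.38  0.   -1.9 ] [-0.002  0.072  0.001] [531.  83.  95.]
0.4 [ 1.96 -0.   -2.45] [-0.002  0.097  0.   ] [536.  82. 101.]
0.5 [ 2.59 -0.   -2.93] [-0.002  0.122  0.   ] [541.  81. 106.]
0.6 [ 3.27 -0.   -3.36] [-0.002  0.147  0.   ] [547.  80. 111.]
0.7 [ 3.98 -0.   -3.72] [-0.002  0.172  0.   ] [553.  78. 115.]
0.8 [ 4.73 -0.   -4.01] [-0.002  0.197  0.   ] [560.  77. 119.]
0.9 [ 5.5  -0.   -4.24] [-0.002  0.222  0.   ] [567.  76. 122.]
1.0 [ 6.29 -0.   -4.39] [-0.002  0.247  0.   ] [574.  74. 124.]
1.1 [ 7.05 -0.   -4.45] [-0.002  0.247  0.   ] [581.  73. 125.]
1.2 [ 7.81 -0.   -4.44] [-0.002  0.247  0.   ] [589.  72. 126.]
```

Emit:
step_arm(commands=[0.4, 0, -0.7, 0, 0.02, 0, 0, 0.9, 0, -1.3, 0, 0.05, 0, 0, 1.4, 0, -1.9, 0, 0.07, 0, 0, 2.0, 0, -2.4, 0, 0.1, 0, 0, 2.6, 0, -2.9, 0, 0.12, 0, 0, 2.6, 0, -2.9, 0, 0.12, 0, 0])

```text
clock: 11.3
eef_pos: [543.3, 81.2, 89.2]
tool_rot: [-3.14, -0.219, -0.186]
force: [-1.0, 5.1, -5.3]
width: 29.9
gripper_force: 60.3
```

```bash
cat > arc.py <<'E'
from h import *
s=ctrl.read_state(); p=s["eef_pos"]; print(p,s["tool_rot"],s["qpos"].round(2),s["width"],s["force"])
R0=Ro.from_euler("xyz",s["tool_rot"]); ex=np.array([np.cos(-.188),np.sin(-.188),0])
a0=np.arctan2(25,-72); g0=np.array([520.8,84.5,75]); r=76.2
off=Ro.from_euler("xyz",[-3.14,-.103,-.187]).inv().apply(np.array([523.2,84.9,58.8])-g0)
gn=p-R0.apply(off); h=g0+72*ex-[0,0,25]; v=gn-h
print("grip",gn,"r",np.hypot(v@ex,v[2]),"theta",a0-np.arctan2(v[2],v@ex))
for th in np.arange(.6,1.25,.1):
    tilt=.1+.25*min(1,th); a=a0-th; g=h+ex*r*np.cos(a)+[0,0,r*np.sin(a)]
    R1=Ro.from_euler("xyz",[np.pi,-tilt,-.188])
    print(round(th,1),(R0.inv().apply(g+R1.apply(off)-p)/10).round(2),(R0.inv()*R1).as_rotvec().round(3))
d=grab("scene"); cv2.imwrite("pics/s_%d.png"%(s["clock"]*100),cv2.resize(d["image"][120:260,190:370,::-1],None,fx=4,fy=4))
E
python3 arc.py; ls pics
```

```text
[543.32256717  81.17966509  89.16663872] [-3.14028116 -0.21853082 -0.18619485] [-0.59  0.7   0.49  2.13 -0.93  0.28 -1.09] 29.92487369902931 [-0.96677699  5.14722296 -5.2703807 ]
grip [539.10349069  81.12514301 104.99561282] r 76.64740904332217 theta 0.4660290781164589
0.6 [ 0.98  0.01 -0.44] [-0.002  0.031  0.002]
0.7 [ 1.73  0.02 -0.72] [-0.002  0.056  0.002]
0.8 [ 2.5   0.02 -0.92] [-0.002  0.081  0.002]
0.9 [ 3.3   0.02 -1.06] [-0.002  0.106  0.002]
1.0 [ 4.1   0.02 -1.11] [-0.002  0.131  0.002]
1.1 [ 4.86  0.02 -1.09] [-0.002  0.131  0.002]
1.2 [ 5.61  0.02 -0.99] [-0.002  0.131  0.002]
rail0.png
s_1130.png
scene0.png
t1.png
top0.png
w0.png
w1.png
w2.png
w3.png
```

Emit:
step_arm(commands=[1.0, 0, -0.4, 0, 0.03, 0, 0, 1.7, 0, -0.7, 0, 0.05, 0, 0, 2.5, 0, -0.9, 0, 0.07, 0, 0, 3.3, 0, -1.0, 0, 0.1, 0, 0, 3.3, 0, -1.0, 0, 0.1, 0, 0])

```text
clock: 11.85
eef_pos: [574.4, 75.3, 108.1]
tool_rot: [3.139, -0.313, -0.186]
force: [-2.5, 2.6, -5.9]
width: 29.3
gripper_force: 60.8
```

```bash
python3 arc.py; ls pics
```

```text
[574.35661449  75.32116122 108.1427932 ] [ 3.13905317 -0.31335652 -0.18575993] [-0.62  0.69  0.55  2.12 -1.1   0.23 -0.93] 29.269300335106408 [-2.4516558   2.64886057 -5.92914962]
grip [568.69355574  75.60023999 123.51197927] r 77.11223034921636 theta 0.9298203446283093
0.6 [-2.57  0.01  0.49] [ 0.002 -0.063  0.002]
0.7 [-1.8   0.01  0.28] [ 0.002 -0.038  0.002]
0.8 [-1.01  0.02  0.15] [ 0.002 -0.013  0.002]
0.9 [-0.21  0.02  0.09] [0.002 0.012 0.002]
1.0 [0.59 0.02 0.11] [0.002 0.037 0.002]
1.1 [1.35 0.02 0.21] [0.002 0.037 0.002]
1.2 [2.09 0.02 0.38] [0.002 0.037 0.002]
rail0.png
s_1130.png
s_1185.png
scene0.png
t1.png
top0.png
w0.png
w1.png
w2.png
w3.png
```

```bash
sed -i 's/^for th.*/for th in (1.0,1.08,1.13,1.18):/; s/    tilt=.1+.25\*min(1,th)/    tilt=.27/' arc.py; python3 arc.py
python3 - <<'E'
from h import *
d=grab("scene");P=cloud(d)
for y0 in range(20,130,15):
    m=(abs(P[...,1]-y0)<7)&(P[...,2]>150)&(P[...,2]<260)&(P[...,0]>500)&(P[...,0]<760)
    print(y0,m.sum(),np.nanpercentile(P[m][:,0],[0,5,50]).round(0) if m.sum() else 0)
E
```

```text
[574.2938673   75.31031494 108.10976176] [ 3.13954963 -0.31316076 -0.18673942] [-0.62  0.69  0.55  2.12 -1.1   0.23 -0.94] 29.58917774592111 [-1.97710405  4.27332063 -6.41633321]
grip [568.63265043  75.58638277 123.47968076] r 77.09875316060263 theta 0.9289860437838746
1.0 [0.47 0.02 0.11] [ 0.002 -0.043  0.001]
1.1 [1.07 0.02 0.18] [ 0.002 -0.043  0.001]
1.1 [1.45 0.02 0.25] [ 0.002 -0.043  0.001]
1.2 [1.82 0.02 0.34] [ 0.002 -0.043  0.001]
20 180 [520. 522. 538.]
35 171 [523. 527. 537.]
50 437 [500. 505. 527.]
65 183 [500. 501. 528.]
80 52 [500. 514. 679.]
95 153 [500. 528. 545.]
110 50 [537. 545. 708.]
125 75 [545. 546. 553.]
```

View pics/s_1185.png

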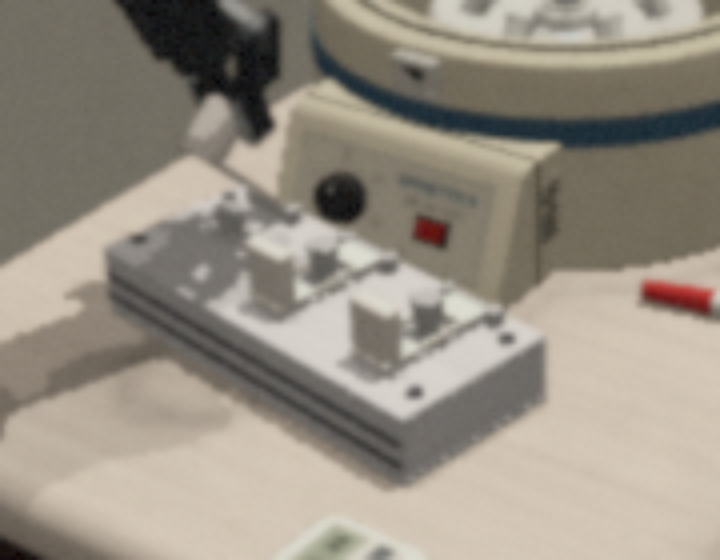

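The scene view shows the left cover held up at (215,130), the other two shut, and the gripper clear of the panel. I'll continue a little further.

Emit:
step_arm(commands=[0.5, 0, 0.1, 0, -0.043, 0, 0, 0.9, 0, 0.2, 0, -0.043, 0, 0, 1.3, 0, 0.2, 0, -0.043, 0, 0, 1.6, 0, 0.3, 0, -0.043, 0, 0, 1.6, 0, 0.3, 0, -0.043, 0, 0, 1.6, 0, 0.3, 0, -0.043, 0, 0])

```text
clock: 12.6
eef_pos: [591.8, 72.1, 111.8]
tool_rot: [3.141, -0.274, -0.189]
force: [-3.5, 3.7, 1.6]
width: 29.5
gripper_force: 59.2
```

```bash
python3 arc.py
```

```text
[591.79373813  72.10688436 111.7912564 ] [ 3.14134839 -0.27368238 -0.18869643] [-0.65  0.73  0.65  2.04 -1.01  0.38 -1.01] 29.494357412187316 [-3.54701243  3.66440938  1.6308845 ]
grip [586.72808541  72.25045864 127.36939971] r 77.52721513962257 theta 1.1727812897600998
1.0 [-1.34  0.03 -0.03] [ 0.    -0.004 -0.001]
1.1 [-0.73  0.03  0.01] [ 0.    -0.004 -0.001]
1.1 [-0.35  0.03  0.07] [ 0.    -0.004 -0.001]
1.2 [0.02 0.03 0.14] [ 0.    -0.004 -0.001]
```

Emit:
step_arm(commands=[0, 0, 0, 0, 0, 0, 0, 0, 0, 0, 0, 0, 0, 0, 0, 0, 0, 0, 0, 0, 0])

```text
clock: 12.95
eef_pos: [591.7, 72.1, 111.8]
tool_rot: [3.141, -0.274, -0.189]
force: [-4.5, 4.2, 2.1]
width: 29.5
gripper_force: 59.2
```

Run:
```python
from h import *
s=ctrl.read_state(); print(s["eef_pos"],s["width"],s["gripper_force"],s["qd"].round(3),s["qpos"].round(3))
a=grab("scene")["image"][80:330,130:480]; b=grab("top")["image"][140:290,160:460]
a=cv2.resize(a,(490,350)); b=cv2.resize(b,(490,245))
cv2.imwrite("pics/fin.png",np.vstack([a,b])[:,:,::-1])
```

```text
[591.70988575  72.13541546 111.75080134] 29.463791073480607 59.15626108646393 [-0.001 -0.001  0.001  0.     0.003 -0.    -0.001] [-0.652  0.732  0.653  2.043 -1.014  0.377 -1.012]
```

View pics/fin.png

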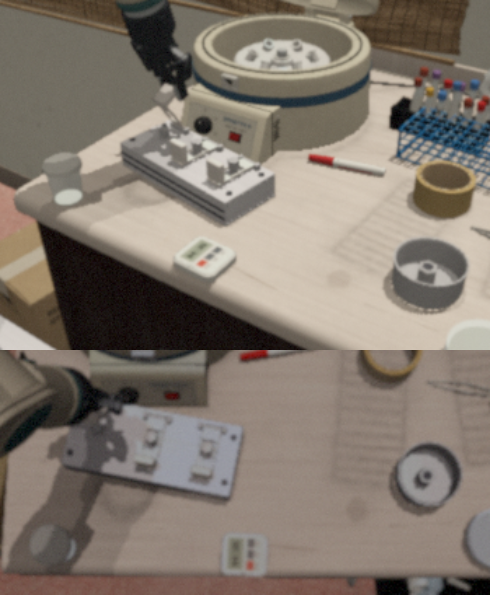

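The picture shows the left cover held up at (165,98), the other two shut, the nut in the dish at (428,268), and the cup still standing at (63,180). I'll hand it in.

```bash
python3 -c "
from cell import ctrl
print(ctrl.finish_job())"
```

```text
the job is handed in; nothing more can be done
None
```

I handed the job in at about 13 s of the 61 s allowed (no verdict shown): the nut is in the dish, the left bolt was the loose one and has sunk, and its cover is held open at about 67° (worked out from the arm's pose), with the other covers shut and the cup left standing.

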